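# Close a dowelled frame corner and hold it shut for pinning

### The arm

A 6-joint arm with a two-finger parallel gripper is mounted at the origin on a cart in front of the work surface, level with it; the furniture and walls round the work are solid. World frame = base frame: x ahead of the robot, y to its left, z up, the work surface at z = 0. Lengths are in m, angles in rad, forces in N, time in s.
With the tool pointing down it reaches from about 0.225 to 0.875 m from the base axis. Payload 3.4 kg.
Tool frame: the origin (TCP) lies between the finger pads; the fingertips stand ahead of it and the grasp point (between the pads) lies 8 mm behind it (finger_overhang is the z of the fingertips in the tool frame, in m); z points along the fingers, x is the direction in which the jaws open and shut, and the axes are right-handed (so a half turn about z gives the same grasp; the last joint's range is limited). The gripper opens to 85 mm and grips with 20 to 120 N. Pads are 22 mm wide; open, the fingers measure 114 mm over their backs; the gripper's body (76 mm by 85 mm) begins 54 mm behind the grasp point. The pads swing forward as they close: fully open they stand 13 mm farther back than shut.
Start: joints at [-1.347, 0.276, 1.505, -0, 1.361, -0.121], TCP at [0.194, -0.541, 0.242] pointing down, gripper open.
Joint ranges: [-2.89, 2.89], [-0.75, 2.08], [0.22, 2.7], [-1.18, 4.32], [0.11, 2.71], [-2.7, 2.7]. Speed limits (rad/s): [2.57, 2.57, 3.14, 3.14, 3.14, 3.14].

### API

Orientations are given as a unit quaternion [x, y, z, w].
In Python, from workcell import get_state, camera, close_job, boxes_of, finger_overhang gives the robot as it stands.
- The arm moves only by the shell command python3 -m pendant 'ROWS' [FORCE]. ROWS is JSON, one flat list of numbers, 5 for each row, row after row: the finger opening in cm, from 0 to 8.54, then the shift along the world's x, y, z in cm, then the turn about the world's z in rad. In form: [jaw, dx, dy, dz, spin, jaw, dx, dy, dz, spin, ...]. A call has 1 to 10 rows; each row shifts and turns the pose as measured when the row begins; what a row does not reach is not made up. A row lasts 1/8 s, in which the tool goes at most 62.5 mm and 10.7 degrees, less where a joint would pass 70% of its speed; a pose out of reach is approached as far as the arm can. A call is refused whole if a number of a shift passes 6.25 or a number of a turn 0.188, either way. A call with a gripper value outside its range is refused whole. The fingers move at their own pace and stop on an object; FORCE is the grip in N (left out, the last holds). Time passes only in rows, so rows that do not move let the fingers close. It gives the time, the measured TCP pose, the force and the opening at its end, in the units of the state.
- get_state(): the state, without advancing time (a new reading comes with each control period).
- camera(name): name is "side" or "top"; returns a dict with "color" (480x640x3 uint8, red, green, blue), "intrinsics" (3x3 intrinsics, pixels), "rvec" (rotation vector, rad) and "tvec" (3), from world to camera coordinates, as OpenCV has them. Camera axes: x right, y down, z forward; pixel columns grow to the right and rows downward; lengths in m; the calibration is good to about 2 mm. A picture is of the moment at which its call begins. There is no depth.
- close_job(): hands the job in, once; it reports no verdict.
Trained networks look in the newest picture that a camera, given by its name, has taken for a name from the list of things; names that differ only in an ending like _2 or _b are one class to them, and where a whole thing is asked for, a point or a joint stands for the part that bears it (a point fixed in the world has none). Each returns a list of dicts, best first, with "score" (0 to 1); they miss things now and then, are a little off and sometimes report something else, mostly with a low value. They report only what shows in the picture. A call takes as long as a camera call.
- boxes_of(name, camera): "position" ([column, row] in pixels, amid what is visible of it).
The state is a dict: "t": time; "joints": joint angles; "qd": joint speeds; "joint_efforts": joint torques, N m; "eef_pos": TCP position; "ee_rot": TCP orientation; "force": force on the tool from outside, world axes, zero at the start; "wrist_torque": the same for the moment, N m; "grip_width": opening from 0.0 (shut) to 1.0 (fully open).
Only numpy, scipy, OpenCV 4.12 (cv2) and the standard library are available. Lean on these libraries where they do the work, as an engineer would, in place of code of your own. Each camera call takes 0.05 s, during which the arm holds its last target.

### The job

Pick up the loose wooden rail with the two dowel holes in its end, lay it flat on the bed of the corner jig along the low fence, and slide it onto the stile's two dowels until its end closes up against the stile with no gap. Then keep pushing the rail against the stile with a steady push of about 12 N, never more than about 20 N, so that I can pin the joint: the program finishes while you are still holding it like that. Leave the other things on the worktop where they are.

Things in the scene. Friction and masses are not known exactly. Their poses are not given: they have to be found in the camera images.
- rail: loose light-brown wooden bar, 44 mm wide (x), 160 mm long (y), 28 mm thick (z), about 0.12 kg. Origin at the centre of its underside; +y points to the end with the dowel holes. Starts flat on the worktop right of the jig, holes toward the left. Grip it across its width, fingertips 12 mm or more above its underside, so that they pass over the fence
- rail_end (a point): centre of the rail's holed end face (80 mm along +y from the rail's origin, 14 mm above its underside). The two holes are 10 mm wide, 26 mm deep, 11 mm either side of this point along the rail's x, at mid thickness
- jig: corner jig, fixed: plywood bed 260 (x) by 320 mm (y), its top 12 mm above the worktop. Origin: centre of its underside; +x to the fence side (away from the robot), +y (left) to the stile. The fence: a low strip along y, 10 mm high, inner face at x = +100, y = -150 to +100 mm. Two turn-buttons over the stile at x = -62 and +18, y = 46 to 98 mm, tops 48 mm above the worktop
- shoulder (a point): point on the stile's edge that the rail closes against, midway between the two dowels at mid thickness: x = +78, y = +70, z = +26 mm in the jig's frame, axes as the jig's; the rail slides to +y. Dowels: 8 mm thick, chamfered, 22 mm out toward -y, 11 mm either side along x. A rail that touches the fence is in line with them. Stile: wooden bar like the rail, 200 (x) by 45 by 28 mm
- stile (a joint): how far the stile has been pushed back in +y into the rubber facings behind it (m): 0 untouched, and 1 mm for every 3 N of push (4 mm at 12 N); it springs back when the push ends, and the rubber bottoms out at 10 mm
- glue_bottle: yellow glue bottle, 172 mm tall, 58 mm thick, left of the jig; leave alone
- sanding_block: cork sanding block 69 x 112 x 30 mm, left of the jig; leave alone
- mallet: wooden joiner's mallet, 314 mm long, at the right; leave alone
- dark_offcut: dark wood offcut 45 x 140 x 19 mm without holes, behind the rail; leave alone
- mug: striped mug, 90 mm tall, at the back; leave alone
- tape_measure: yellow tape measure, 64 mm tall, far right; leave alone

How it is judged:
At the end, for the whole second after the job is handed in: the rail lies flat in the jig on both dowels, its end closed on the stile to within 2 mm and in line within 3 mm and 0.04 rad, while the fingers press it steadily so that the stile is pushed 2 to 6.7 mm into its rubber facings (6 to 20 N) through the last second (y of rail_end in the frame of shoulder above -0.002 m and x of rail_end in the frame of shoulder between -0.003 and 0.003 m and z of rail_end in the frame of shoulder below 0.003 m and angle between the y axis of rail and the y axis of jig, either way round below 0.04 rad and angle between rail's own z axis and vertical below 0.04 rad and value of joint stile between 0.002 and 0.0067 m and contact force between rail and stile above 4 N and contact force between the fingers and rail above 3 N and linear speed of rail below 0.01 m/s); the arm keeps its last pose, push and grip.
It fails at once if the joint is pushed with more than about 26 N (stile pushed back more than 8.5 mm) (value of joint stile above 0.0085 m).
It fails at once if another thing on the worktop is moved more than 30 mm (distance of any of glue_bottle, sanding_block, mallet, dark_offcut, mug, tape_measure from where it was at the start of the episode above 0.03 m).
It also fails if it takes over 40 s, if anything falls off the work surface, if the arm or the gripper's body presses on something with over 40 N, if the wrist force passes 120 N, or if a joint passes its speed limit or range.

## Working session

There is one attempt and no reset: what is moved stays moved. The work goes in short steps, Python scripts to look and compute and a shell command to move; the robot and the scene stay as the last step left them, time stands still between calls to the robot, and variables do not carry over. Pictures are saved under pics/ and viewed, and the job is handed in when it is done.

```bash
mkdir -p pics; python3 - <<'E'
from workcell import *
import cv2
s=get_state()
for k,v in s.items(): print(k,v)
print(finger_overhang)
for n in ("side","top"):
    c=camera(n); cv2.imwrite(f"pics/{n}0.png",c["color"][:,:,::-1]); print(n,c["intrinsics"],c["rvec"],c["tvec"])
    for o in ("rail","jig","stile","dark_offcut","mallet","mug"):
        print(o,[(b["position"],round(b["score"],2)) for b in boxes_of(o,n)][:2])
E
```

```text
t 0.0
joints [-1.34701131e+00  2.76590174e-01  1.50616332e+00  1.86062862e-05
  1.36070444e+00 -1.21019643e-01]
qd [-0.00126814  0.00084737 -0.00241155 -0.00043277 -0.00047181 -0.00113688]
joint_efforts [ 1.14975624e-03 -4.16772652e+01 -2.45803034e+01 -2.80065865e-05
  1.10592420e-02  2.80722850e-05]
eef_pos [ 0.19423042 -0.54064416  0.24143042]
ee_rot [ 8.17926649e-01 -5.75321760e-01 -6.86383627e-04 -6.31489868e-04]
force [ 0.31761718 -0.66212909  0.3125745 ]
wrist_torque [-0.01919092 -0.04717427 -0.0129661 ]
grip_width 0.9986173796036024
0.011
side [[593.4163117    0.         326.7271135 ]
 [  0.         593.4163117  238.53316349]
 [  0.           0.           1.        ]] [ 2.13392488 -0.20235987  0.12733046] [-0.60946874  0.03446451  2.05053632]
rail [([304.5, 280.2], 0.76)]
jig [([291.3, 212.4], 0.65)]
stile [([291.2, 199.6], 0.94)]
dark_offcut [([363.7, 260.6], 0.96), ([306.1, 286.3], 0.68)]
mallet [([359.4, 317.8], 0.84)]
mug [([371.6, 213.3], 0.83)]
top [[458.83388697   0.         319.63624597]
 [  0.         458.83388697 235.63403107]
 [  0.           0.           1.        ]] [ 2.19888471 -2.13792563  0.18884052] [-0.08621674  0.5857098   1.38718673]
rail [([389.7, 270.6], 0.68)]
jig [([251.7, 254.5], 0.76)]
stile [([221.7, 251.0], 0.61), ([153.5, 283.4], 0.15)]
dark_offcut [([364.9, 207.4], 0.56)]
mallet [([451.9, 229.8], 0.93)]
mug [([294.5, 161.6], 0.7), ([154.6, 282.1], 0.43)]
```

View pics/side0.png

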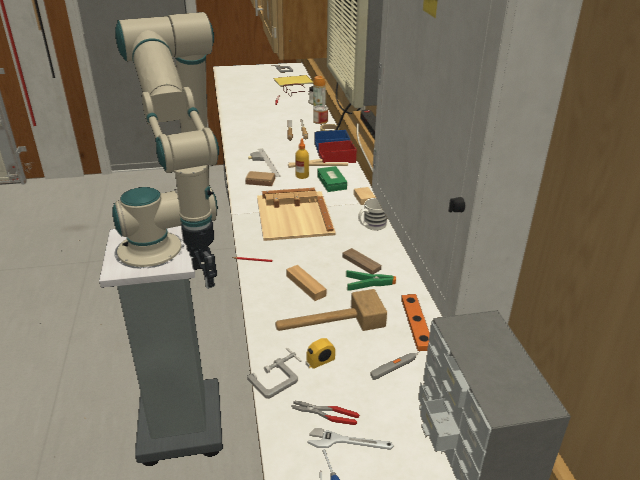

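View pics/top0.png

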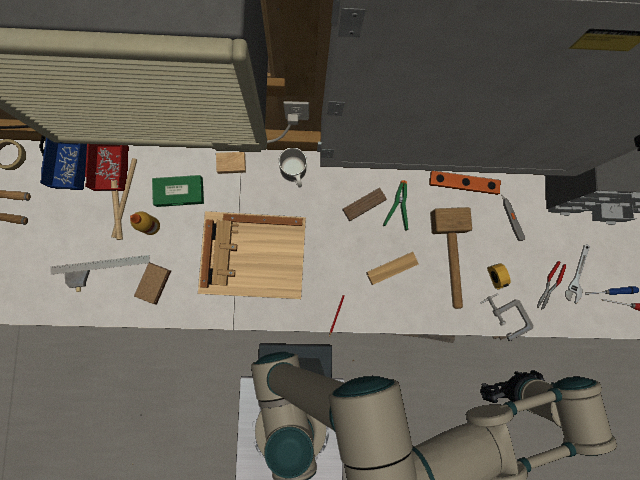

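The top view shows the jig at about (252,254), with the stile at its left edge and the fence along the top, and the rail at (392,268). I'll zoom in on both.

```bash
python3 - <<'E'
import cv2, numpy as np
t=cv2.imread("pics/top0.png"); s=cv2.imread("pics/side0.png")
def z(im,x0,y0,x1,y1,k): return cv2.resize(im[y0:y1,x0:x1],None,fx=k,fy=k,interpolation=cv2.INTER_CUBIC)
cv2.imwrite("pics/zj.png",z(t,190,200,315,305,6))
cv2.imwrite("pics/zr.png",z(t,355,240,430,296,10))
cv2.imwrite("pics/zsj.png",z(s,245,180,345,245,8))
cv2.imwrite("pics/zsr.png",z(s,275,255,340,305,10))
E
```

```text
(no output)
```

View pics/zj.png

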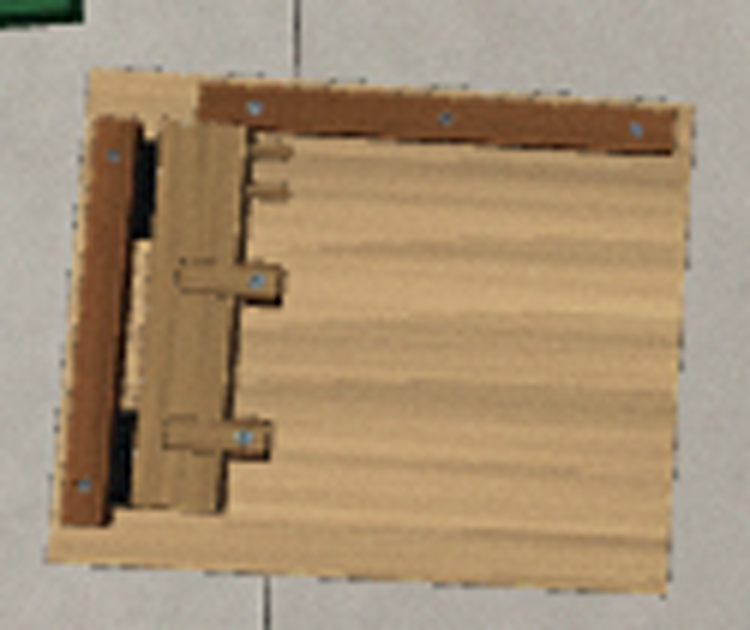

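View pics/zr.png

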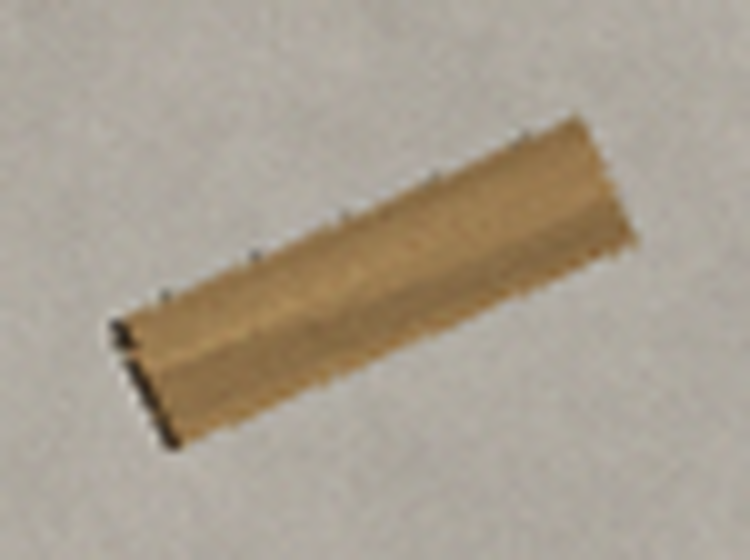

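View pics/zsj.png

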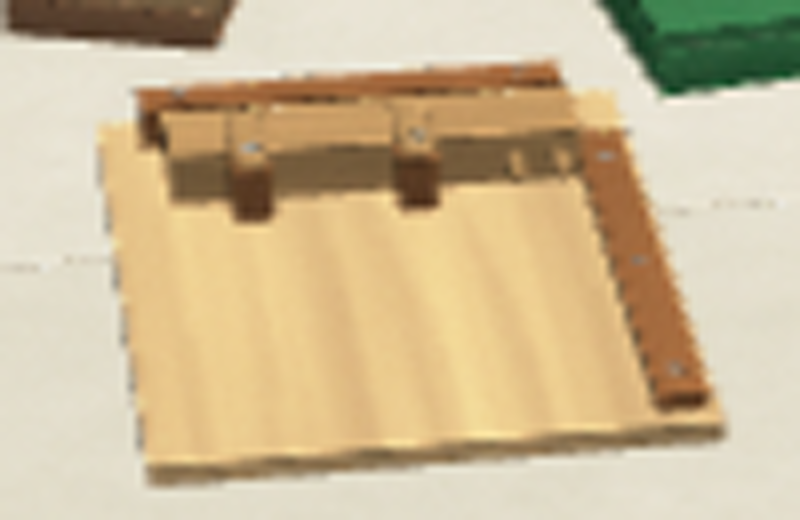

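View pics/zsr.png

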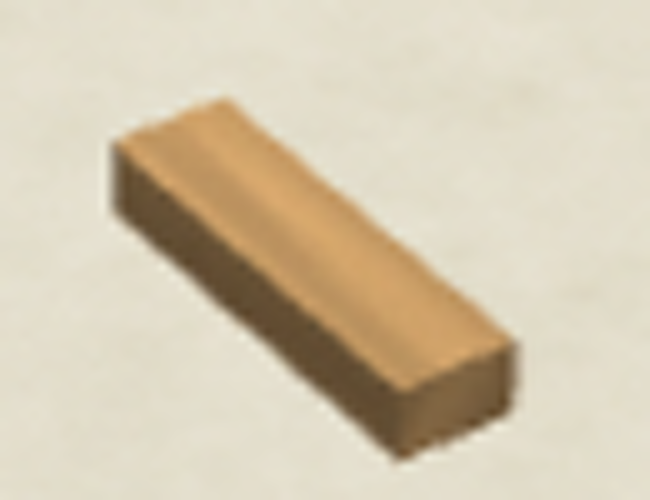

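The jig corners, dowels (right-hand side of the stile) and fence show clearly, and the rail's holed end is the dark left one. I'll fit both poses from these corners in the two views.

```bash
cat > h.py <<'E'
import numpy as np, cv2
from workcell import *
from scipy.optimize import least_squares
K={"top":np.array([[458.83388697,0,319.63624597],[0,458.83388697,235.63403107],[0,0,1]]),"side":np.array([[593.4163117,0,326.7271135],[0,593.4163117,238.53316349],[0,0,1]])}
RT={"top":(np.array([2.19888471,-2.13792563,0.18884052]),np.array([-0.08621674,0.5857098,1.38718673])),"side":(np.array([2.13392488,-0.20235987,0.12733046]),np.array([-0.60946874,0.03446451,2.05053632]))}
def proj(P,c): return cv2.projectPoints(np.asarray(P,float),*RT[c],K[c],None)[0][:,0]
def w(p,L,z0=0):
    c,s=np.cos(p[2]),np.sin(p[2]); L=np.asarray(L,float)/1000
    return np.c_[p[0]+c*L[:,0]-s*L[:,1],p[1]+s*L[:,0]+c*L[:,1],L[:,2]+z0]
def uz(pts,k,o): return (np.asarray(pts,float)+.5)/k-.5+np.array(o)
def fit(obs,p0,z0=0):
    f=lambda p:np.concatenate([(proj(w(p,L,z0),c)-px).ravel() for c,L,px in obs])
    r=least_squares(f,p0,loss="soft_l1"); return r.x,f(r.x).reshape(-1,2)
E
python3 - <<'E'
from h import *
for c in K: print(c,-cv2.Rodrigues(RT[c][0])[0].T@RT[c][1])
np.set_printoptions(precision=4,suppress=True)
Bt=[[130,160,12],[130,-160,12],[-130,-160,12],[-130,160,12]]
ot=("top",Bt,uz([[90,68],[693,103],[665,596],[45,562]],6,(190,200)))
os_=("side",[Bt[2],Bt[1],Bt[3],Bt[0]],uz([[148,465],[725,425],[98,125],[618,90]],8,(245,180)))
# screws? fence inner edge top ends, dowel tips
ft=("top",[[100,-150,22]],uz([[672,153]],6,(190,200)))
fs=("side",[[100,-150,22]],uz([[655,405]],8,(245,180)))
dt=("top",[[89,48,30],[67,48,30]],uz([[290,152],[287,191]],6,(190,200)))
for o in ([ot],[os_],[ot,os_],[ot,os_,ft,fs]):
    p,r=fit(o,[.5,.1,0]); print("jig",p); print(r.ravel())
print("dowel",proj(w(p,dt[1]),"top")-dt[2])
T=[[-22,80,28],[22,80,28],[22,-80,28],[-22,-80,28]]
rt=("top",T,uz([[182,447],[125,320],[578,117],[636,240]],10,(355,240)))
rs=("side",T+[[-22,80,0],[-22,-80,0],[22,-80,0]],uz([[113,145],[228,97],[515,345],[405,390],[113,212],[400,460],[512,410]],10,(275,255)))
for o in ([rt],[rs],[rt,rs]):
    p,r=fit(o,[.5,-.2,.4]); print("rail",p); print(r.ravel())
E
```

```text
top [ 0.39397086 -0.01806641  1.4557599 ]
side [ 0.25235204 -1.79092536  1.1429103 ]
jig [ 0.5257  0.1402 -0.0278]
[-0.1749 -0.1296  0.1717  0.0392  0.0409 -0.0169 -0.034   0.0966]
jig [ 0.5227  0.1355 -0.0341]
[-0.2693  0.3282  0.1883 -0.2244  0.2325 -0.1217 -0.1414 -0.0229]
jig [ 0.5247  0.1397 -0.0299]
[ 0.0785  0.1003  0.4156  0.4733  0.1165  0.4275  0.0489  0.3265  0.3639
 -0.28    0.6414 -0.9732  0.4627 -0.5769 -0.0434 -0.5919]
jig [ 0.5247  0.1396 -0.03  ]
[ 0.0915  0.0986  0.428   0.4788  0.1232  0.4328  0.0562  0.3243  0.3601
 -0.2764  0.6392 -0.967   0.465  -0.5745 -0.0399 -0.5874  0.2328  0.7356
  0.7394 -1.6395]
dowel [[0.418  0.1137]
 [0.3569 0.5669]]
rail [ 0.4958 -0.3017  0.4457]
[-0.1356  0.2223 -0.3541 -0.0164  0.1443 -0.3352  0.3523  0.1054]
rail [ 0.4928 -0.304   0.4403]
[-0.0766 -0.3155 -0.2428 -0.0813  0.1946 -0.4774 -0.4571  0.1619  0.1408
  0.0083  0.0338  0.3943  0.3899  0.2098]
rail [ 0.4939 -0.3025  0.441 ]
[ 0.0223  0.7326 -0.138   0.4639  0.465   0.3538  0.6167  0.8253  0.2102
 -0.6099  0.0273 -0.3734  0.4873 -0.8185 -0.1454 -0.1824  0.4252 -0.2888
  0.3428  0.0471  0.6803 -0.1342]
```

Both views agree on the rail-to-jig offset (about 30 mm in x, 441 mm in y, -0.474 rad), and the shared bias is only 2–3 mm. Next I move above the rail.

```bash
python3 -m pendant '[8.5,3,2.4,0,0.185, 8.5,3,2.4,0,0.185, 8.5,3,2.4,0,0.185, 8.5,3,2.4,0,0.185, 8.5,3,2.4,0,0.185, 8.5,3,2.4,0,0.185, 8.5,3,2.4,0,0.185, 8.5,3,2.4,0,0.185, 8.5,3,2.4,0,0.185, 8.5,3,2.4,0,0.01]' 80
cat >> h.py <<'E'
def st():
    s=get_state(); q=s["ee_rot"]; R=__import__("scipy.spatial.transform",fromlist=["Rotation"]).Rotation.from_quat(q).as_matrix()
    print("t",round(s["t"],2),"pos_mm",np.round(np.array(s["eef_pos"])*1000,1),"yaw",round(np.arctan2(R[1,0],R[0,0]),4),"zax",np.round(R[:,2],3),"F",np.round(s["force"],1),"M",np.round(s["wrist_torque"],2),"grip",round(s["grip_width"],3),"q6",round(s["joints"][5],2))
    return s
E
python3 -c "from h import *;st()"
```

```text
t: 1.95
eef_pos: [0.5012, -0.2959, 0.2431]
ee_rot: [0.972, 0.236, 0.002, 0.001]
force: [0.5, -0.4, -0.3]
grip_width: 0.999
t 1.95 pos_mm [ 501.2 -295.9  243.1] yaw 0.476 zax [ 0.004 -0.002 -1.   ] F [ 0.5 -0.4 -0.3] M [-0.04  0.03 -0.03] grip 0.999 q6 -1.13
```

```bash
python3 -m pendant '[8.5,-0.6,-0.7,-4,-0.033, 8.5,0,0,-4,0, 8.5,0,0,-4,0, 8.5,0,0,-1.5,0, 8.5,0,0,0,0]'
python3 - <<'E'
from h import *
st()
for n in ("side","top"):
    c=camera(n)["color"][:,:,::-1]
    x0,y0,x1,y1=(245,210,365,310) if n=="side" else (340,220,460,310)
    cv2.imwrite(f"pics/{n}1.png",cv2.resize(c[y0:y1,x0:x1],None,fx=6,fy=6,interpolation=cv2.INTER_CUBIC))
E
```

```text
t: 2.58
eef_pos: [0.4993, -0.3013, 0.1067]
ee_rot: [0.975, 0.222, 0.004, 0.004]
force: [-0.0, -0.3, 0.7]
grip_width: 0.993
t 2.58 pos_mm [ 499.3 -301.3  106.7] yaw 0.4479 zax [ 0.01  -0.005 -1.   ] F [-0.  -0.3  0.7] M [ 0.03 -0.02 -0.01] grip 0.993 q6 -1.11
```

View pics/side1.png

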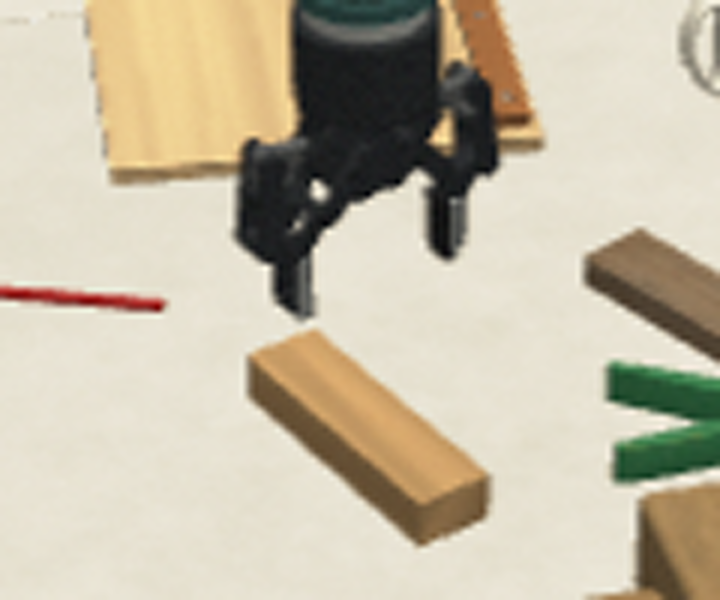

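View pics/top1.png

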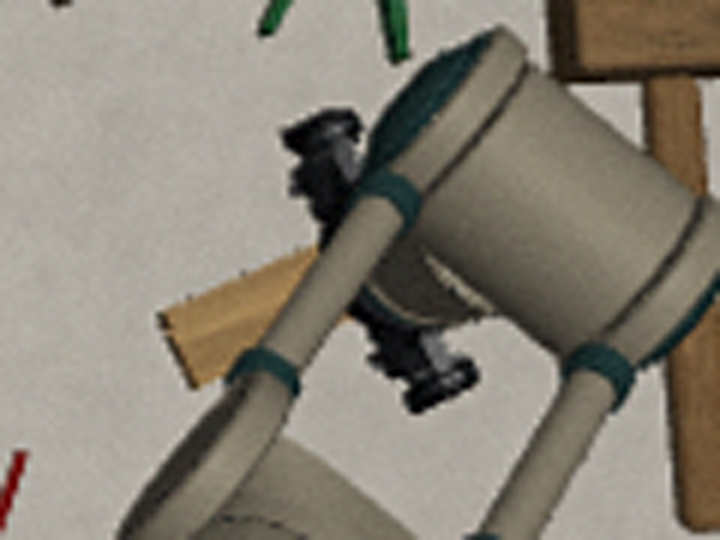

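The side view shows the open fingers straddling the rail at about (307,258). The top view shows the palm across the rail's middle. I'll descend and grip.

```bash
python3 -m pendant '[8.5,-0.5,-0.15,-3,-0.005, 8.5,0,0,-3,0, 8.5,0,0,-1.6,0, 8.5,0,0,-0.4,0, 8.5,0,0,-0.1,0]' 
python3 -c "from h import *;st()"
```

```text
t: 3.3
eef_pos: [0.501, -0.3085, 0.034]
ee_rot: [0.975, 0.219, 0.011, 0.012]
force: [0.0, 0.4, 0.6]
grip_width: 0.995
t 3.3 pos_mm [ 501.  -308.5   34. ] yaw 0.4427 zax [ 0.027 -0.019 -0.999] F [0.  0.4 0.6] M [ 0.03  0.02 -0.04] grip 0.995 q6 -1.12
```

```bash
python3 -m pendant '[8.5,0,0,0,0, 8.5,0,0,0,0]' 
python3 -c "from h import *;st()"
python3 -m pendant '[8.5,-0.2,0.2,1,0, 8.5,0,0,0,0]' 
python3 -c "from h import *;st()"
```

```text
t: 3.55
eef_pos: [0.5021, -0.3092, 0.0357]
ee_rot: [0.975, 0.219, 0.012, 0.013]
force: [0.8, 0.3, -0.5]
grip_width: 0.995
t 3.55 pos_mm [ 502.1 -309.2   35.7] yaw 0.4429 zax [ 0.03  -0.021 -0.999] F [ 0.8  0.3 -0.5] M [-0.02  0.03 -0.04] grip 0.995 q6 -1.12
t: 3.8
eef_pos: [0.5003, -0.3073, 0.0472]
ee_rot: [0.975, 0.219, 0.013, 0.014]
force: [0.9, -0.1, 0.7]
grip_width: 0.995
t 3.8 pos_mm [ 500.3 -307.3   47.2] yaw 0.443 zax [ 0.031 -0.022 -0.999] F [ 0.9 -0.1  0.7] M [-0.   -0.    0.13] grip 0.995 q6 -1.11
```

```bash
python3 -m pendant '[8.5,0,0,5,0]';python3 -c "from h import *;st()"
python3 -m pendant '[8.5,0,0,0,0]';python3 -c "from h import *;st()"
python3 -m pendant '[8.5,0,0,5,0]';python3 -c "from h import *;st()"
python3 -m pendant '[8.5,0,0,0,0]';python3 -c "from h import *;st()"
```

```text
t: 3.92
eef_pos: [0.4978, -0.3054, 0.0945]
ee_rot: [0.976, 0.219, 0.01, 0.01]
force: [0.3, -1.0, 0.4]
grip_width: 0.999
t 3.92 pos_mm [ 497.8 -305.4   94.5] yaw 0.4428 zax [ 0.024 -0.016 -1.   ] F [ 0.3 -1.   0.4] M [-0.05  0.04  0.01] grip 0.999 q6 -1.11
t: 4.05
eef_pos: [0.5005, -0.3074, 0.0987]
ee_rot: [0.975, 0.22, 0.013, 0.014]
force: [-0.0, 0.0, -0.0]
grip_width: 0.996
t 4.05 pos_mm [ 500.5 -307.4   98.7] yaw 0.443 zax [ 0.031 -0.022 -0.999] F [-0.  0. -0.] M [-0.04  0.03 -0.03] grip 0.996 q6 -1.11
t: 4.18
eef_pos: [0.4976, -0.3052, 0.1454]
ee_rot: [0.976, 0.219, 0.01, 0.01]
force: [1.1, -0.8, 0.7]
grip_width: 0.992
t 4.17 pos_mm [ 497.6 -305.2  145.4] yaw 0.4428 zax [ 0.023 -0.016 -1.   ] F [ 1.1 -0.8  0.7] M [ 0.05 -0.    0.01] grip 0.992 q6 -1.11
t: 4.3
eef_pos: [0.5, -0.307, 0.1493]
ee_rot: [0.975, 0.22, 0.012, 0.014]
force: [-0.3, 0.0, 0.5]
grip_width: 0.999
t 4.3 pos_mm [ 500.  -307.   149.3] yaw 0.443 zax [ 0.03  -0.021 -0.999] F [-0.3  0.   0.5] M [-0.05  0.03 -0.06] grip 0.999 q6 -1.11
```

```bash
python3 -m pendant '[8.5,0,0,0,0]' >/dev/null;python3 -c "from h import *;st()"
python3 -m pendant '[8.5,0,0,3,0, 8.5,0,0,3,0, 8.5,0,0,3,0]'>/dev/null;python3 -c "from h import *;st()"
python3 -m pendant '[8.5,0,0,0,0]'>/dev/null;python3 -c "from h import *;st()"
python3 -m pendant '[8.5,0,0,0,0]'>/dev/null;python3 -c "from h import *;st()"
```

```text
t 4.42 pos_mm [ 499.  -306.3  148.2] yaw 0.443 zax [ 0.028 -0.02  -0.999] F [-1.  -0.3 -0.1] M [-0.01  0.02  0.03] grip 0.993 q6 -1.11
t 4.8 pos_mm [ 495.5 -303.6  232.6] yaw 0.4426 zax [ 0.016 -0.01  -1.   ] F [-0.4  0.2  0.2] M [ 0.01  0.01 -0.06] grip 0.995 q6 -1.11
t 4.92 pos_mm [ 496.2 -304.1  233.5] yaw 0.4427 zax [ 0.018 -0.012 -1.   ] F [ 0.7 -0.6 -0.7] M [-0.03 -0.07 -0.03] grip 0.995 q6 -1.11
t 5.05 pos_mm [ 495.4 -303.5  231.4] yaw 0.4426 zax [ 0.015 -0.01  -1.   ] F [-0.8  0.1  0.3] M [-0.03  0.02  0.03] grip 0.997 q6 -1.11
```

Chained upward rows remove the tilt and isolated steps keep it. I'll level the tool going up, then come down in separate steps.

```bash

python3 -m pendant '[8.5,0,0,3,0, 8.5,0,0,3,0, 8.5,0,0,3,0, 8.5,0,0,0,0, 8.5,0,0,0,0]'>/dev/null;python3 -c "from h import *;st()"
python3 -m pendant '[8.5,0,0,-5,0, 8.5,0,0,0,0, 8.5,0,0,-5,0, 8.5,0,0,0,0,8.5,0,0,-5,0, 8.5,0,0,0,0, 8.5,0,0,-5,0, 8.5,0,0,0,0, 8.5,0,0,0,0]'>/dev/null;python3 -c "from h import *;st()"
```

```text
t 5.67 pos_mm [ 491.8 -300.8  311.7] yaw 0.4424 zax [-0.001  0.003 -1.   ] F [-0.2 -0.8 -0.5] M [-0.05 -0.    0.03] grip 0.996 q6 -1.11
t 6.8 pos_mm [ 503.9 -310.3  125.1] yaw 0.4426 zax [ 0.023 -0.016 -1.   ] F [0.5 0.5 0.4] M [ 0.01  0.   -0.02] grip 0.992 q6 -1.11
```

```bash

for r in '[8.5,0,0,3,0, 8.5,0,0,3,0, 8.5,0,0,3,0]' '[8.5,0,0,0,0, 8.5,0,0,0,0]' '[8.5,0,0,-1,0, 8.5,0,0,-1,0, 8.5,0,0,-1,0, 8.5,0,0,-1,0]' '[8.5,0,0,0,0, 8.5,0,0,0,0]'; do :; done
python3 -m pendant '[8.5,-0.6,0.4,3,0, 8.5,-0.6,0.4,3,0, 8.5,0,0,3,0]' >/dev/null;python3 -c "from h import *;st()"
python3 -m pendant '[8.5,0,0,0,0, 8.5,0,0,0,0]'>/dev/null;python3 -c "from h import *;st()"
python3 -m pendant '[8.5,0,0,-1,0, 8.5,0,0,-1,0, 8.5,0,0,-1,0, 8.5,0,0,-1,0]'>/dev/null;python3 -c "from h import *;st()"
python3 -m pendant '[8.5,0,0,0,0, 8.5,0,0,0,0]'>/dev/null;python3 -c "from h import *;st()"
```

```text
t 7.17 pos_mm [ 494.3 -304.1  225.8] yaw 0.4429 zax [ 0.032 -0.022 -0.999] F [ 0.  -0.6 -0.2] M [ 0.03 -0.03  0.02] grip 0.994 q6 -1.12
t 7.42 pos_mm [ 496.9 -306.1  233.7] yaw 0.4433 zax [ 0.043 -0.031 -0.999] F [-0.4  0.7 -0.7] M [ 0.02 -0.05 -0.02] grip 0.997 q6 -1.12
t 7.92 pos_mm [ 495.9 -305.3  189. ] yaw 0.4432 zax [ 0.039 -0.028 -0.999] F [-0.1  0.6  0.8] M [-0.01  0.04  0.04] grip 0.991 q6 -1.12
t 8.18 pos_mm [ 495.3 -304.8  187. ] yaw 0.4431 zax [ 0.036 -0.026 -0.999] F [ 0.7 -0.5  0.8] M [0.01 0.01 0.  ] grip 0.996 q6 -1.12
```

```bash

python3 -m pendant '[8.5,2,-1.3,0,0, 8.5,2,-1.3,0,0, 8.5,0,0,0,0]' >/dev/null;python3 -c "from h import *;st()"
python3 -m pendant '[8.5,0,0,0,0]'>/dev/null;python3 -c "from h import *;st()"
python3 -m pendant '[8.5,-0.5,0.3,0,0, 8.5,-0.5,0.3,0,0, 8.5,-0.5,0.3,0,0,8.5,-0.5,0.3,0,0,8.5,-0.5,0.3,0,0,8.5,-0.5,0.3,0,0,8.5,-0.5,0.3,0,0,8.5,-0.5,0.3,0,0,8.5,0,0,0,0]'>/dev/null;python3 -c "from h import *;st()"
```

```text
t 8.55 pos_mm [ 536.4 -331.6  188.4] yaw 0.4431 zax [ 0.038 -0.027 -0.999] F [-0.3  0.1  0.3] M [-0.01  0.03 -0.02] grip 0.994 q6 -1.11
t 8.68 pos_mm [ 535.7 -331.1  188.4] yaw 0.4432 zax [ 0.037 -0.027 -0.999] F [ 0.2 -0.   0.7] M [0.05 0.05 0.  ] grip 0.995 q6 -1.11
t 9.8 pos_mm [ 490.5 -303.6  189.2] yaw 0.4432 zax [ 0.036 -0.026 -0.999] F [-0.3 -0.4 -0.3] M [ 0.03  0.   -0.03] grip 0.994 q6 -1.12
```

```bash

python3 -m pendant '[8.5,0,0,3,0, 8.5,0,0,3,0, 8.5,0,0,3,0]' >/dev/null;python3 -c "from h import *;st()"
python3 -m pendant '[8.5,0,0,0,0]'>/dev/null;python3 -c "from h import *;st()"
python3 -m pendant '[8.5,0,0,-1,0, 8.5,0,0,-1,0, 8.5,0,0,-1,0, 8.5,0,0,-1,0, 8.5,0,0,-1,0, 8.5,0,0,-1,0, 8.5,0,0,-1,0, 8.5,0,0,-1,0]' >/dev/null;python3 -c "from h import *;st()"
```

```text
t 10.18 pos_mm [ 489.3 -302.7  278.3] yaw 0.4429 zax [ 0.031 -0.022 -0.999] F [ 0.4 -0.7 -0.3] M [ 0.01 -0.04 -0.01] grip 0.995 q6 -1.12
t 10.3 pos_mm [ 490.7 -303.8  280.9] yaw 0.443 zax [ 0.036 -0.026 -0.999] F [ 0.3 -1.2 -0.1] M [ 0.01 -0.01 -0.04] grip 0.994 q6 -1.12
t 11.3 pos_mm [ 488.8 -302.3  190.2] yaw 0.4429 zax [ 0.029 -0.02  -0.999] F [ 0.6 -0.4 -0. ] M [ 0.03 -0.01 -0.03] grip 0.998 q6 -1.12
```

```bash

python3 -m pendant '[8.5,0.1,0,-1,0, 8.5,0.1,0,-1,0, 8.5,0.1,0,-1,0, 8.5,0.1,0,-1,0, 8.5,0.1,0,-1,0, 8.5,0.1,0,-1,0, 8.5,0.1,0,-1,0, 8.5,0,-0.1,-1,0,8.5,0,-0.1,-1,0,8.5,0,-0.1,-1,0]' >/dev/null;python3 -c "from h import *;st()"
```

```text
t 12.55 pos_mm [ 496.6 -305.6   83.3] yaw 0.443 zax [ 0.03  -0.021 -0.999] F [ 0.1  0.2 -0.1] M [ 0.01 -0.01 -0.02] grip 0.994 q6 -1.12
```

```bash

python3 -m pendant '[8.5,-0.1,0.1,-1,0, 8.5,-0.1,0.1,-1,0, 8.5,0,0,-1,0, 8.5,0,0,-1,0, 8.5,0,0,-0.7,0, 8.5,0,0,-0.5,0, 8.5,0,0,-0.1,0, 8.5,0,0,0,0]' >/dev/null;python3 -c "from h import *;st()"
```

```text
t 13.55 pos_mm [ 494.3 -303.5   26. ] yaw 0.4429 zax [ 0.029 -0.02  -0.999] F [ 0.2  0.9 -0.3] M [-0.02  0.01 -0.01] grip 0.996 q6 -1.12
```

```bash

python3 -m pendant '[3.8,0,0,-0.15,0, 3.8,0,0,0,0, 3.8,0,0,0,0, 3.8,0,0,0,0, 3.8,0,0,0,0]' 80 ;python3 -c "from h import *;st()"
```

```text
t: 14.18
eef_pos: [0.4949, -0.304, 0.0257]
ee_rot: [0.975, 0.219, 0.013, 0.014]
force: [-0.2, 0.8, -0.4]
grip_width: 0.489
t 14.18 pos_mm [ 494.9 -304.    25.7] yaw 0.4429 zax [ 0.031 -0.022 -0.999] F [-0.2  0.8 -0.4] M [-0.02  0.07  0.02] grip 0.489 q6 -1.12
```

```bash

python3 -m pendant '[3.8,0,0,0,0, 3.8,0,0,0.6,0, 3.8,0,0,1,0, 3.8,0,0,1,0, 3.8,0,0,1,0, 3.8,0,0,1,0, 3.8,0,0,0,0]' ;
python3 - <<'E'
from h import *
st()
for n in ("side","top"):
    c=camera(n)["color"][:,:,::-1]
    cv2.imwrite(f"pics/{n}2f.png",c)
    x0,y0,x1,y1=(245,210,365,310) if n=="side" else (340,220,460,310)
    cv2.imwrite(f"pics/{n}2.png",cv2.resize(c[y0:y1,x0:x1],None,fx=6,fy=6,interpolation=cv2.INTER_CUBIC))
E
```

```text
t: 15.05
eef_pos: [0.4951, -0.3041, 0.0755]
ee_rot: [0.975, 0.219, 0.013, 0.015]
force: [0.9, -1.2, -0.5]
grip_width: 0.485
t 15.05 pos_mm [ 495.1 -304.1   75.5] yaw 0.443 zax [ 0.032 -0.023 -0.999] F [ 0.9 -1.2 -0.5] M [ 0.05 -0.02 -0.01] grip 0.485 q6 -1.12
```

View pics/side2.png

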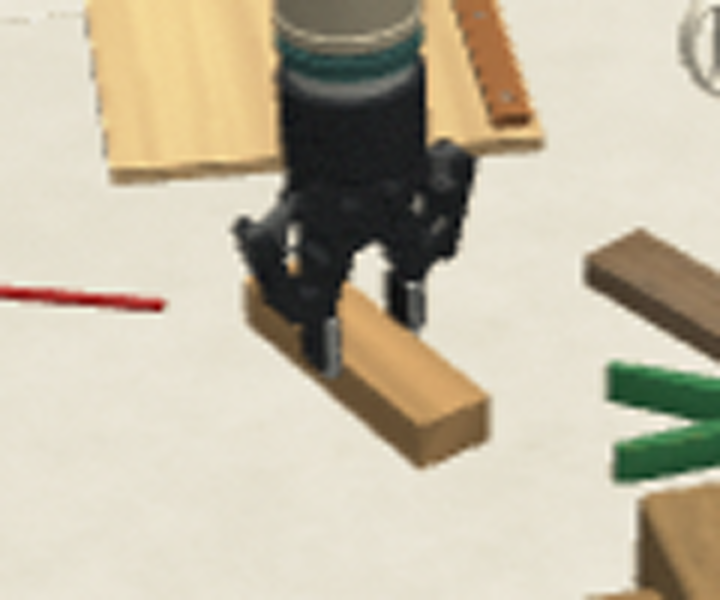

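View pics/top2.png

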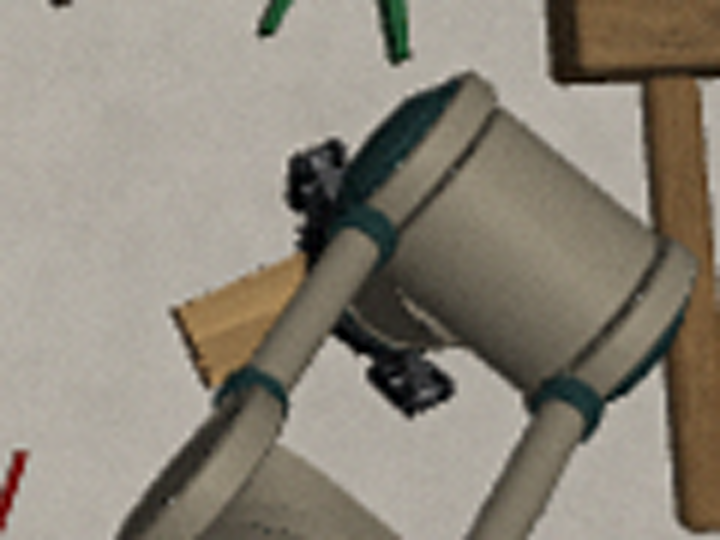

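The rail is held level at its middle. In the side view its near end is at about (316,280) and its holed end at about (286,258). Next I measure its position in the hand.

```bash
python3 - <<'E'
from h import *
np.set_printoptions(precision=4,suppress=True)
T=[[22,-80,28],[-22,-80,28],[-22,-80,0],[22,-80,0],[-22,80,28],[-22,80,0]]
rs=("side",T,uz([[490,395],[425,418],[422,467],[488,440],[247,284],[247,322]],6,(245,210)))
for z in (.048,.050,.052):
    p,r=fit([rs],[.495,-.304,.44],z); print("rail",z,p,np.abs(r).mean()); print(r.ravel())
rt=("top",[[22,80,28],[-22,80,28],],uz([[177,308],[212,388]],6,(340,220)))
print("top resid",(proj(w(p,rt[1],.05),"top")-rt[2]))
E
```

```text
rail 0.048 [ 0.4937 -0.3009  0.4475] 0.4125462162606439
[ 0.3929 -0.1668 -0.5077  1.0902 -0.0197  0.361   0.6169 -0.2788 -0.3337
 -0.9756 -0.1108 -0.0965]
rail 0.05 [ 0.4933 -0.3036  0.4466] 0.4282891913687645
[ 0.4193 -0.1609 -0.5112  1.0994 -0.0232  0.3842  0.6429 -0.2591 -0.3516
 -1.0257 -0.1282 -0.1337]
rail 0.052 [ 0.4928 -0.3062  0.4457] 0.4440954791657153
[ 0.446  -0.1553 -0.5147  1.1084 -0.0266  0.4071  0.6691 -0.2396 -0.3693
 -1.0764 -0.1453 -0.1714]
top resid [[1.4254 0.6993]
 [1.7376 0.7717]]
```

```bash

python3 -m pendant '[3.8,0.8,2.5,0,-0.04, 3.8,0.8,2.5,0,-0.04, 3.8,0.8,2.5,0,-0.04, 3.8,0.8,2.5,0,-0.04, 3.8,0.8,2.5,0,-0.04, 3.8,0.8,2.5,0,-0.04, 3.8,0.8,2.5,0,-0.04, 3.8,0.8,2.5,0,-0.04, 3.8,0.8,2.5,0,-0.04, 3.8,0.8,2.5,0,-0.04]'>/dev/null;python3 -c "from h import *;st()"
```

```text
t 16.4 pos_mm [572.3 -46.4  68.6] yaw 0.0249 zax [ 0.009 -0.026 -1.   ] F [ 0.2 -0.2 -1.8] M [-0.02  0.   -0.  ] grip 0.487 q6 -0.19
```

```bash

python3 -m pendant '[3.8,0.5,2.4,0.1,-0.012, 3.8,0.5,2.4,0.1,-0.012, 3.8,0.5,2.4,0.1,-0.011, 3.8,0.5,2.4,0.1,-0.01, 3.8,0.3,1.7,0,-0.005, 3.8,0,0.5,0,0, 3.8,0,0,0,0, 3.8,0,0,0,0]'>/dev/null;python3 - <<'E'
from h import *
st()
for n in ("side","top"):
    c=camera(n)["color"][:,:,::-1]
    cv2.imwrite(f"pics/{n}3f.png",c)
    x0,y0,x1,y1=(245,160,365,250) if n=="side" else (190,195,320,305)
    cv2.imwrite(f"pics/{n}3.png",cv2.resize(c[y0:y1,x0:x1],None,fx=6,fy=6,interpolation=cv2.INTER_CUBIC))
E
```

```text
t 17.4 pos_mm [593.4  76.3  68.5] yaw -0.0247 zax [ 0.    -0.027 -1.   ] F [-0.2 -0.7 -1.1] M [ 0.04 -0.05  0.04] grip 0.488 q6 0.07
```

View pics/side3.png

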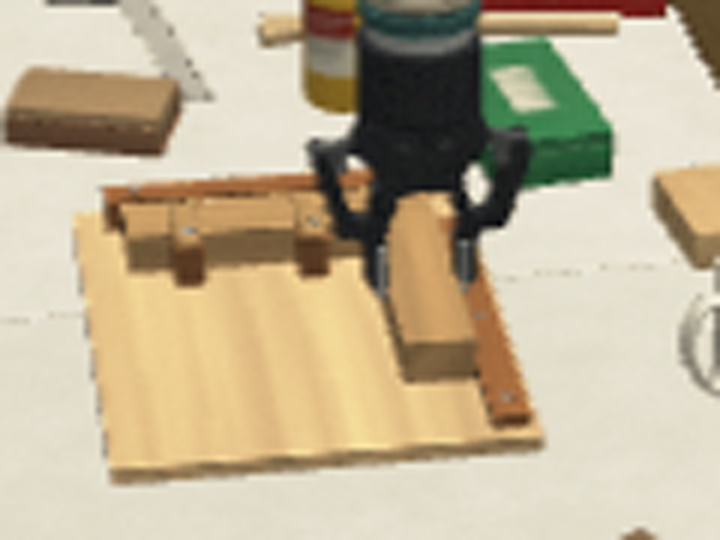

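View pics/top3.png

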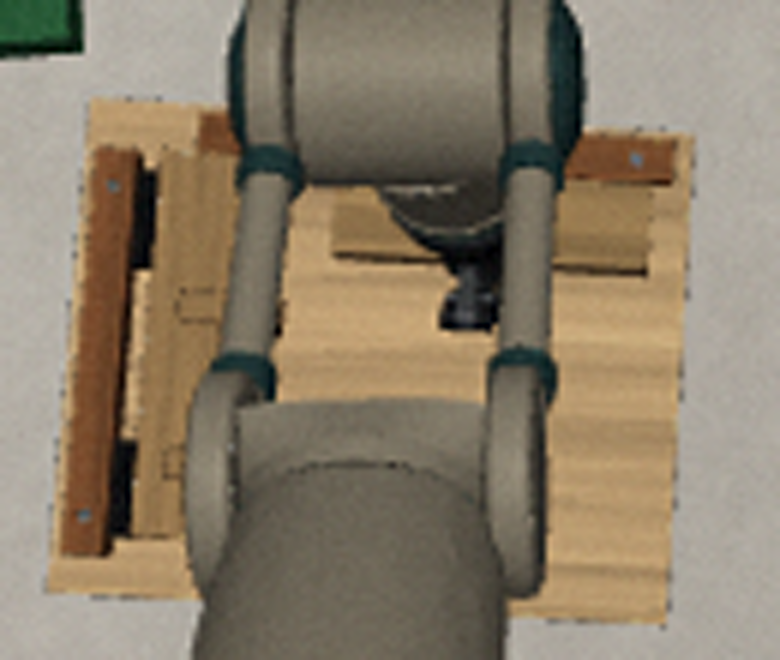

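The rail hangs above the bed just inside the fence, with its near end at about (318,219) in the side view and its holed end well clear of the dowels. I'll fit its offset relative to the jig.

```bash
python3 - <<'E'
from h import *
np.set_printoptions(precision=4,suppress=True)
T=[[22,-80,28],[-22,-80,28],[-22,-80,0],[22,-80,0]]
px=uz([[475,342],[402,347],[407,381],[475,374]],6,(245,160))
for z in (.041,.0428,.045):
    f=lambda p:(proj(w([p[0],p[1],-.031],T,z),"side")-px).ravel()
    r=least_squares(f,[.59,.08]); d=r.x-np.array([.5227,.1355]); c,s=np.cos(-.031),np.sin(-.031)
    print(z,r.x,"local",c*d[0]+s*d[1],-s*d[0]+c*d[1],f(r.x))
p=[*r.x,-.031]
pt=uz([[650,190],[647,268],[333,255]],6,(190,195))
f=lambda p:(proj(w(p,[[22,-80,28],[-22,-80,28],[-22,80,28]],.0428),"top")-pt).ravel()
r=least_squares(f,[.59,.08,0]);d=r.x[:2]-np.array([.5257,.1402]);print(r.x,"local",c*d[0]+s*d[1],-s*d[0]+c*d[1],f(r.x))
E
```

```text
0.041 [0.5907 0.0788] local 0.06975809227344808 -0.05458107148866778 [ 0.2498 -0.6579  0.1973 -0.5879 -0.6239  0.4841  0.1753  0.7338]
0.0428 [0.5902 0.0758] local 0.06929473395714762 -0.057556897179617775 [ 0.26   -0.6645  0.1872 -0.593  -0.6339  0.4903  0.1853  0.7384]
0.045 [0.5895 0.0722] local 0.06872840854994189 -0.06119401165517468 [ 0.2726 -0.6725  0.1748 -0.5992 -0.6462  0.4978  0.1976  0.744 ]
[ 0.5925  0.0778 -0.0214] local 0.06874773466112451 -0.060257647418466606 [ 0.3487 -0.6767  0.0801  0.6072 -0.4228  0.0568]
```

```bash

python3 -m pendant '[3.8,0.3,0.3,-0.8,-0.006, 3.8,0.1,0,-0.8,0, 3.8,0,0,-0.7,0, 3.8,0,0,-0.3,0, 3.8,0,0,-0.1,0, 3.8,0,0,0,0]'>/dev/null;python3 -c "from h import *;st()"
```

```text
t 18.25 pos_mm [597.4  78.3  39.1] yaw -0.0328 zax [-0.001 -0.027 -1.   ] F [ 0.6  0.1 -1.5] M [0.05 0.   0.04] grip 0.489 q6 0.08
```

```bash

python3 -m pendant '[3.8,0,0,-0.1,0, 3.8,0,0,-0.05,0]'>/dev/null;python3 -c "from h import *;st()"
python3 -m pendant '[3.8,0,0,-0.1,0, 3.8,0,0,0,0]'>/dev/null;python3 -c "from h import *;st()"
```

```text
t 18.5 pos_mm [597.7  78.4  38.1] yaw -0.0328 zax [-0.    -0.027 -1.   ] F [-0.3 -0.1  0.7] M [0.02 0.11 0.  ] grip 0.487 q6 0.08
t 18.75 pos_mm [597.7  78.4  38.3] yaw -0.0327 zax [ 0.    -0.027 -1.   ] F [-0.2 -0.3 -1.1] M [ 0.03  0.05 -0.05] grip 0.492 q6 0.08
```

```bash

python3 -m pendant '[3.8,0,0,-0.2,0]'>/dev/null;python3 -c "from h import *;st()"
python3 -m pendant '[3.8,0,0,-0.2,0]'>/dev/null;python3 -c "from h import *;st()"
```

```text
t 18.88 pos_mm [597.9  78.5  37.8] yaw -0.0327 zax [ 0.001 -0.027 -1.   ] F [-6.9  0.5 18.3] M [-0.09  0.64 -0.06] grip 0.49 q6 0.08
t 19.0 pos_mm [597.9  78.5  37.9] yaw -0.0327 zax [ 0.002 -0.028 -1.   ] F [-5.9 -0.2 15.3] M [-0.09  0.65 -0.1 ] grip 0.489 q6 0.08
```

```bash

python3 -m pendant '[3.8,0,0,-0.05,0]'>/dev/null;python3 -c "from h import *;st()"
python3 -m pendant '[3.8,0.2,0,-0.04,0]'>/dev/null;python3 -c "from h import *;st()"
python3 -m pendant '[3.8,0.2,0,-0.04,0]'>/dev/null;python3 -c "from h import *;st()"
```

```text
t 19.12 pos_mm [597.9  78.4  38. ] yaw -0.0327 zax [ 0.003 -0.028 -1.   ] F [-0.6  0.  -0.4] M [-0.08  0.11 -0.07] grip 0.488 q6 0.08
t 19.25 pos_mm [598.2  78.5  38. ] yaw -0.0327 zax [-0.001 -0.028 -1.   ] F [-6.9  0.2  8.4] M [-0.07  1.06 -0.02] grip 0.49 q6 0.08
t 19.38 pos_mm [598.3  78.5  38. ] yaw -0.0327 zax [-0.005 -0.028 -1.   ] F [-7.2  0.3  9.8] M [-0.1   0.97 -0.05] grip 0.492 q6 0.08
```

```bash

python3 -m pendant '[3.8,0.1,0,0.1,0]'>/dev/null;python3 -c "from h import *;st()"
python3 -m pendant '[3.8,0.1,0,0.0,0]'>/dev/null;python3 -c "from h import *;st()"
python3 -m pendant '[3.8,0.1,0,0.0,0]'>/dev/null;python3 - <<'E'
from h import *
st()
for n in ("side","top"):
    c=camera(n)["color"][:,:,::-1]
    x0,y0,x1,y1=(285,170,345,240) if n=="side" else (190,195,320,305)
    k=8 if n=="side" else 6
    cv2.imwrite(f"pics/{n}4.png",cv2.resize(c[y0:y1,x0:x1],None,fx=k,fy=k,interpolation=cv2.INTER_CUBIC))
E
```

```text
t 19.5 pos_mm [599.3  78.4  38.8] yaw -0.0327 zax [-0.005 -0.028 -1.   ] F [ 1.  -0.5 -1.6] M [ 0.04 -0.04  0.03] grip 0.489 q6 0.08
t 19.62 pos_mm [600.7  78.5  38.4] yaw -0.0327 zax [-0.004 -0.028 -1.   ] F [ 0.9 -0.3 -0.3] M [0.05 0.02 0.01] grip 0.489 q6 0.08
t 19.75 pos_mm [601.6  78.4  38.1] yaw -0.0328 zax [-0.005 -0.028 -1.   ] F [-2.2  0.6  4.6] M [-0.06  0.43 -0.01] grip 0.495 q6 0.08
```

View pics/side4.png

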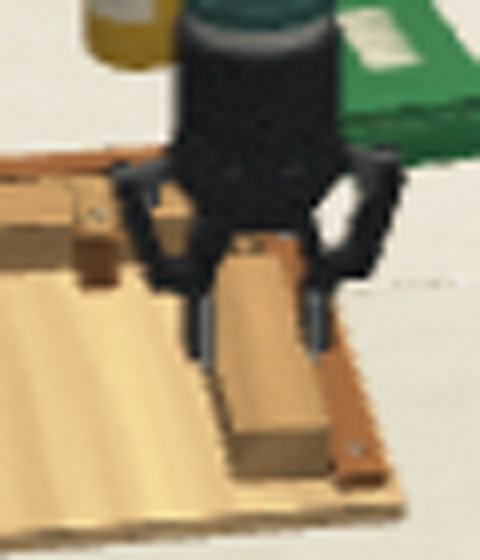

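View pics/top4.png

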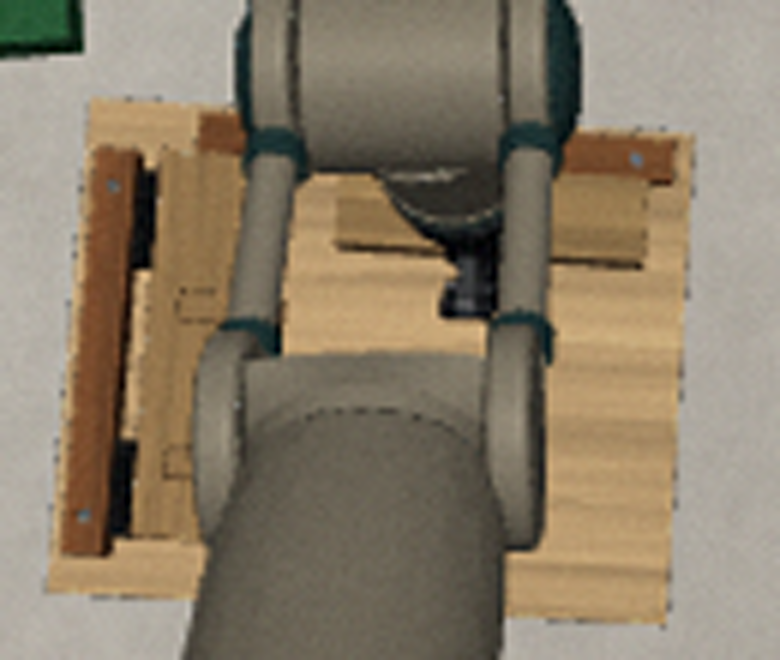

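The rail is flat on the bed and almost at the fence; in the side view its right edge at about (325,225) meets the fence strip. The earlier resistance was bed friction. Next I feel for the fence while staying light on the bed.

```bash

for i in 1; do python3 -m pendant '[3.8,0.1,0,0.04,0]'>/dev/null;python3 -c "from h import *;st()"; done
python3 -m pendant '[3.8,0.1,0,0.03,0]'>/dev/null;python3 -c "from h import *;st()"
python3 -m pendant '[3.8,0.1,0,0.03,0]'>/dev/null;python3 -c "from h import *;st()"
```

```text
t 19.98 pos_mm [601.9  78.4  38.2] yaw -0.0324 zax [-0.007 -0.028 -1.   ] F [-2.7  0.7  0.2] M [0.02 0.45 0.04] grip 0.491 q6 0.08
t 20.1 pos_mm [601.9  78.4  38.3] yaw -0.0322 zax [-0.009 -0.028 -1.   ] F [-2.1  0.1  0.9] M [0.03 0.56 0.04] grip 0.485 q6 0.08
t 20.23 pos_mm [602.   78.4  38.3] yaw -0.0319 zax [-0.011 -0.028 -1.   ] F [-3.3 -0.2  0.4] M [-0.    0.57  0.16] grip 0.49 q6 0.08
```

Fence contact came at TCP x ≈ 602 mm, as predicted. Now I slide toward the dowels.

```bash

python3 -m pendant '[3.8,0,0.5,0.02,0, 3.8,0.02,0.5,0.03,0, 3.8,0.02,0.5,0.03,0]'>/dev/null;python3 -c "from h import *;st()"
python3 -m pendant '[3.8,0.03,0.4,0.03,0, 3.8,0.03,0.1,0.03,0]'>/dev/null;python3 -c "from h import *;st()"
```

```text
t 20.6 pos_mm [602.4  93.3  38.7] yaw -0.0319 zax [-0.011 -0.029 -0.999] F [-1.6 -1.6 -0.8] M [-0.19  0.34  0.16] grip 0.486 q6 0.11
t 20.85 pos_mm [602.7  99.1  39.1] yaw -0.0309 zax [-0.012 -0.03  -0.999] F [-2.6 -1.7 -1.8] M [-0.3   0.48  0.08] grip 0.489 q6 0.12
```

```bash

python3 -m pendant '[3.8,0.02,0.2,-0.08,0]'>/dev/null;python3 -c "from h import *;st()"
python3 -m pendant '[3.8,0.02,0.3,0,0]'>/dev/null;python3 -c "from h import *;st()"
python3 -m pendant '[3.8,0.02,0.3,0.0,0]'>/dev/null;python3 -c "from h import *;st()"
```

```text
t 20.98 pos_mm [602.7 101.1  38.3] yaw -0.0307 zax [-0.013 -0.03  -0.999] F [-2.3 -1.4  0.4] M [-0.34  0.42  0.07] grip 0.484 q6 0.12
t 21.1 pos_mm [602.8 104.   38.3] yaw -0.0308 zax [-0.013 -0.03  -0.999] F [-2.  -1.9 -1.4] M [-0.39  0.45  0.14] grip 0.485 q6 0.13
t 21.23 pos_mm [602.9 107.   38.3] yaw -0.0309 zax [-0.013 -0.031 -0.999] F [-2.4 -2.6  0.1] M [-0.41  0.44  0.18] grip 0.491 q6 0.13
```

```bash

python3 -m pendant '[3.8,0.01,0.3,0,0, 3.8,0.01,0.3,0.01,0]'>/dev/null;python3 -c "from h import *;st()"
python3 -m pendant '[3.8,0.01,0.3,0.01,0]'>/dev/null;python3 -c "from h import *;st()"
```

```text
t 21.48 pos_mm [603.1 113.4  38.4] yaw -0.0311 zax [-0.013 -0.03  -0.999] F [-3.3 -0.6 -1. ] M [-0.28  0.46  0.14] grip 0.491 q6 0.14
t 21.6 pos_mm [603.2 116.8  38.4] yaw -0.0311 zax [-0.013 -0.03  -0.999] F [-2.5 -2.7 -1.6] M [-0.3   0.4   0.09] grip 0.488 q6 0.15
```

```bash

python3 -m pendant '[3.8,0.01,0.3,0,0]'>/dev/null;python3 -c "from h import *;st()"
python3 -m pendant '[3.8,0.01,0.2,0,0]'>/dev/null;python3 -c "from h import *;st()"
python3 -m pendant '[3.8,0.01,0.15,0,0]'>/dev/null;python3 -c "from h import *;st()"
python3 -m pendant '[3.8,0,0.15,0,0]'>/dev/null;python3 -c "from h import *;st()"
```

```text
t 21.73 pos_mm [603.2 120.1  38.3] yaw -0.0311 zax [-0.013 -0.03  -0.999] F [-2.6 -1.4 -0.3] M [-0.31  0.41  0.17] grip 0.493 q6 0.15
t 21.85 pos_mm [603.3 122.3  38.3] yaw -0.0309 zax [-0.013 -0.03  -0.999] F [-2.2 -1.5 -0.6] M [-0.31  0.47  0.06] grip 0.491 q6 0.15
t 21.98 pos_mm [603.3 124.   38.3] yaw -0.0308 zax [-0.014 -0.03  -0.999] F [-2.2 -2.2 -0.5] M [-0.32  0.49  0.11] grip 0.488 q6 0.16
t 22.1 pos_mm [603.4 125.6  38.3] yaw -0.0308 zax [-0.013 -0.03  -0.999] F [-2.7 -1.4 -0.5] M [-0.27  0.48  0.15] grip 0.49 q6 0.16
```

```bash

python3 -m pendant '[3.8,0,0.15,0,0]'>/dev/null;python3 -c "from h import *;st()"
python3 -m pendant '[3.8,0,0.15,0,0]'>/dev/null;python3 -c "from h import *;st()"
python3 -m pendant '[3.8,0,0.1,0,0]'>/dev/null;python3 - <<'E'
from h import *
st()
for n in ("side","top"):
    c=camera(n)["color"][:,:,::-1]
    x0,y0,x1,y1=(275,165,345,240) if n=="side" else (190,195,320,305)
    k=8 if n=="side" else 6
    cv2.imwrite(f"pics/{n}5.png",cv2.resize(c[y0:y1,x0:x1],None,fx=k,fy=k,interpolation=cv2.INTER_CUBIC))
E
```

```text
t 22.23 pos_mm [603.5 126.7  38.4] yaw -0.0304 zax [-0.013 -0.031 -0.999] F [-2.3 -5.3 -1.1] M [-0.7   0.41  0.15] grip 0.482 q6 0.16
t 22.35 pos_mm [603.5 127.2  38.4] yaw -0.0297 zax [-0.013 -0.033 -0.999] F [-2.6 -6.   0.2] M [-0.96  0.4   0.2 ] grip 0.492 q6 0.16
t 22.48 pos_mm [603.6 127.2  38.4] yaw -0.0291 zax [-0.013 -0.035 -0.999] F [-2.8 -4.5 -1.6] M [-0.82  0.48  0.15] grip 0.491 q6 0.17
```

View pics/side5.png

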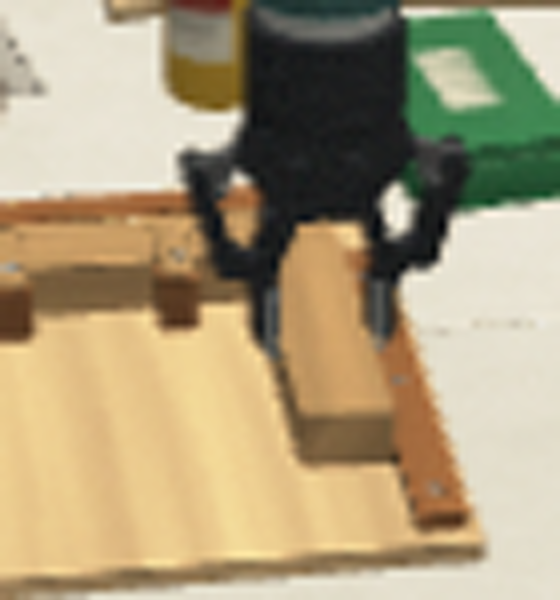

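View pics/top5.png

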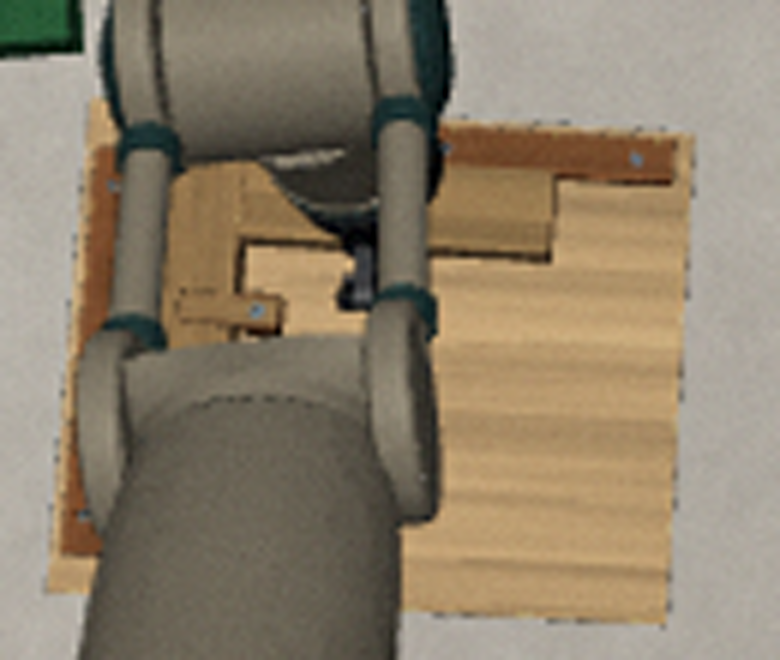

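The joint is closed: the top view shows no gap at about (231,232), and the push reads 4–6 N. I'll increase it gently.

```bash

python3 -m pendant '[3.8,0,0.25,0,0]'>/dev/null;python3 -c "from h import *;st()"
python3 -m pendant '[3.8,0,0.3,0,0]'>/dev/null;python3 -c "from h import *;st()"
```

```text
t 22.7 pos_mm [603.6 127.9  38.5] yaw -0.0283 zax [-0.014 -0.038 -0.999] F [-2.1 -8.6 -0.6] M [-1.34  0.47  0.18] grip 0.487 q6 0.17
t 22.82 pos_mm [603.7 128.4  38.7] yaw -0.0274 zax [-0.014 -0.043 -0.999] F [-3.2 -9.8 -0.5] M [-1.57  0.41 -0.01] grip 0.489 q6 0.18
```

The fit is good, but the tool has rolled slightly since the grasp because of the fence contact. I'll release and regrip so the rail settles flat on the bed, then push.

```bash

python3 -m pendant '[3.8,-0.03,-0.1,0,0, 5.5,0,0,0,0, 5.5,0,0,0,0, 5.5,0,0,0,0]'>/dev/null;python3 - <<'E'
from h import *
st()
for n in ("side","top"):
    c=camera(n)["color"][:,:,::-1]
    x0,y0,x1,y1=(275,165,345,240) if n=="side" else (190,195,320,305)
    k=8 if n=="side" else 6
    cv2.imwrite(f"pics/{n}6.png",cv2.resize(c[y0:y1,x0:x1],None,fx=k,fy=k,interpolation=cv2.INTER_CUBIC))
E
```

```text
t 23.32 pos_mm [607.6 129.3  40.3] yaw -0.0297 zax [-0.005 -0.038 -0.999] F [ 0.1 -0.2 -0.3] M [-0.01 -0.01 -0.01] grip 0.642 q6 0.17
```

View pics/side6.png

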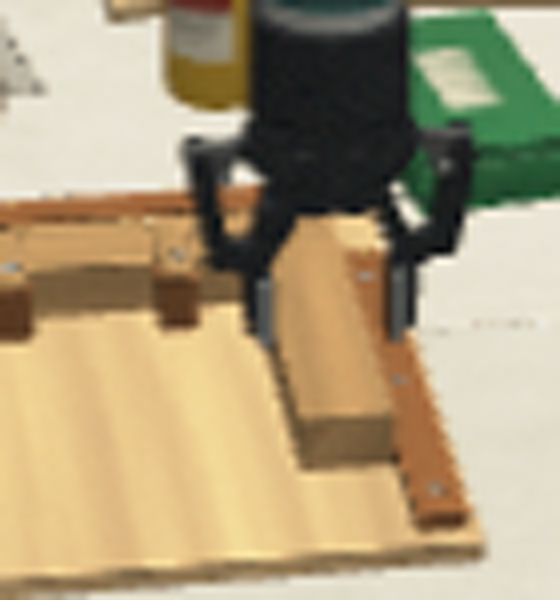

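View pics/top6.png

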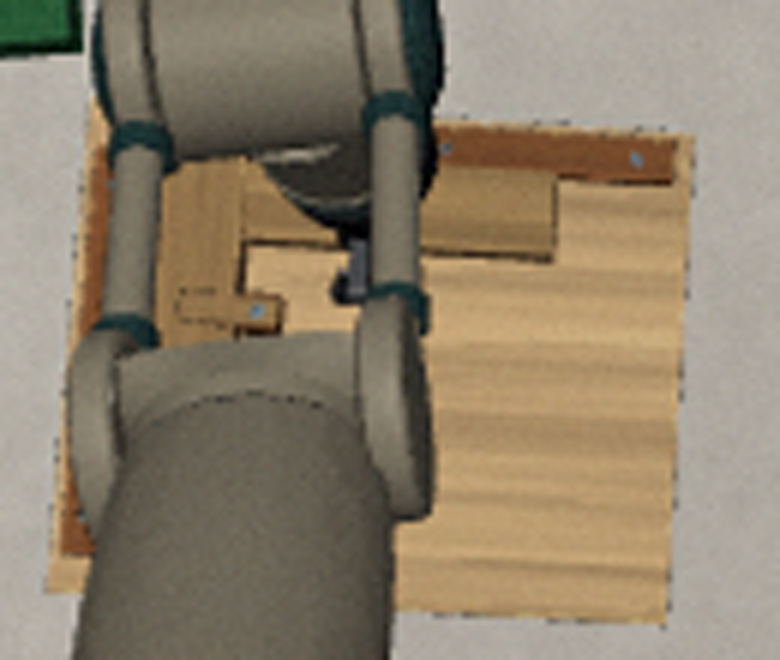

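The rail now lies flat on the bed, on the dowels and along the fence, with both fingers clear of it (tips at about (308,206) and (325,206) in the side view). I'll re-centre and regrip.

```bash

python3 -m pendant '[5.5,-0.4,-0.3,-0.1,0, 5.5,0,0,-0.1,0, 5.5,0,0,0,0]'>/dev/null;python3 -c "from h import *;st()"
```

```text
t 23.8 pos_mm [603.  126.1  38.1] yaw -0.0295 zax [-0.005 -0.038 -0.999] F [-0.5 -0.4  1.3] M [ 0.05 -0.02  0.05] grip 0.643 q6 0.17
```

```bash

python3 -m pendant '[3.8,0,0,0,0, 3.8,0,0,0,0, 3.8,0,0,0,0, 3.8,0,0,0,0]' 80 >/dev/null;python3 -c "from h import *;st()"
python3 -m pendant '[3.8,0,0.2,0,0]'>/dev/null;python3 -c "from h import *;st()"
python3 -m pendant '[3.8,0,0.2,0,0]'>/dev/null;python3 -c "from h import *;st()"
```

```text
t 24.3 pos_mm [603.1 126.   38.6] yaw -0.0295 zax [-0.005 -0.038 -0.999] F [-1.5 -0.4  0.4] M [ 0.02  0.05 -0.02] grip 0.49 q6 0.17
t 24.43 pos_mm [603.2 127.1  38.6] yaw -0.0289 zax [-0.005 -0.04  -0.999] F [ 1.4 -5.4  0.4] M [-0.71 -0.05 -0.04] grip 0.49 q6 0.17
t 24.55 pos_mm [603.2 127.7  38.6] yaw -0.0283 zax [-0.005 -0.043 -0.999] F [ 0.  -6.2  1.4] M [-0.99 -0.03 -0.12] grip 0.487 q6 0.18
```

```bash

python3 -m pendant '[3.8,0,0.42,0,0]'>/dev/null;python3 -c "from h import *;st()"
python3 -c "
from h import *
camera('side'); st()"
```

```text
t 24.68 pos_mm [603.2 129.3  38.7] yaw -0.0273 zax [-0.005 -0.048 -0.999] F [ -0.2 -11.7   1.1] M [-1.74 -0.12 -0.21] grip 0.489 q6 0.19
t 24.73 pos_mm [603.3 129.4  38.7] yaw -0.0273 zax [-0.005 -0.048 -0.999] F [-0.1 -9.3  1.5] M [-1.42 -0.05 -0.26] grip 0.495 q6 0.19
```

```bash

python3 -c "
from h import *
for i in range(5): camera('side'); st()"
```

```text
t 24.77 pos_mm [603.3 129.4  38.7] yaw -0.0274 zax [-0.005 -0.048 -0.999] F [ 0.7 -8.5  1.8] M [-1.34 -0.01 -0.15] grip 0.492 q6 0.19
t 24.82 pos_mm [603.2 129.4  38.7] yaw -0.0274 zax [-0.006 -0.047 -0.999] F [-0.5 -9.9  1.1] M [-1.41 -0.06 -0.16] grip 0.493 q6 0.18
t 24.88 pos_mm [603.2 129.3  38.7] yaw -0.0276 zax [-0.006 -0.047 -0.999] F [ 0.5 -9.4  1.1] M [-1.32 -0.13 -0.2 ] grip 0.487 q6 0.18
t 24.93 pos_mm [603.3 129.3  38.7] yaw -0.0276 zax [-0.005 -0.047 -0.999] F [ 0.2 -8.7  0.8] M [-1.36 -0.09 -0.18] grip 0.491 q6 0.18
t 24.98 pos_mm [603.3 129.3  38.7] yaw -0.0277 zax [-0.005 -0.047 -0.999] F [ 0.7 -8.5  1. ] M [-1.35 -0.11 -0.14] grip 0.486 q6 0.18
```

```bash

python3 -m pendant '[3.8,0,0.46,0,0]'>/dev/null;python3 -c "
from h import *
st()
for i in range(8): camera('side')
st()
F=[]
for i in range(8): camera('side'); F.append(get_state()['force'])
print(np.mean(F,0),np.std(F,0)); st()"
```

```text
t 25.1 pos_mm [603.3 130.   38.8] yaw -0.0267 zax [-0.006 -0.054 -0.999] F [ -0.1 -14.    2.3] M [-2.06 -0.09 -0.3 ] grip 0.492 q6 0.19
t 25.5 pos_mm [603.3 130.2  38.8] yaw -0.0269 zax [-0.006 -0.053 -0.999] F [ -0.7 -11.8   1.5] M [-1.81 -0.08 -0.25] grip 0.489 q6 0.19
[  0.18298625 -11.95808158   1.73265528] [0.18193381 0.62432793 0.51466026]
t 25.9 pos_mm [603.3 130.2  38.8] yaw -0.0268 zax [-0.006 -0.053 -0.999] F [  0.4 -11.7   0.7] M [-1.71 -0.09 -0.25] grip 0.49 q6 0.19
```

```bash
python3 - <<'E'
from h import *
ims=[]
for n in ("side","top"):
    c=camera(n)["color"][:,:,::-1]; cv2.imwrite(f"pics/{n}7f.png",c)
    x0,y0,x1,y1=(270,170,340,240) if n=="side" else (195,200,290,270)
    ims.append(cv2.resize(c[y0:y1,x0:x1],(600 if n=="side" else 760,600 if n=="side" else 560),interpolation=cv2.INTER_CUBIC))
    cv2.imwrite(f"pics/{n}7.png",ims[-1])
    print(n,[(b["position"],round(b["score"],2)) for b in boxes_of("rail",n)][:1],[(b["position"],round(b["score"],2)) for b in boxes_of("stile",n)][:1])
st()
E
```

```text
side [([315.2, 211.3], 0.63)] [([284.8, 199.8], 0.58)]
top [([268.9, 231.1], 0.91)] [([221.6, 236.7], 0.86)]
t 26.2 pos_mm [603.3 130.2  38.8] yaw -0.0268 zax [-0.006 -0.053 -0.999] F [ -0.1 -11.5   2. ] M [-1.75 -0.12 -0.18] grip 0.489 q6 0.19
```

View pics/side7.png

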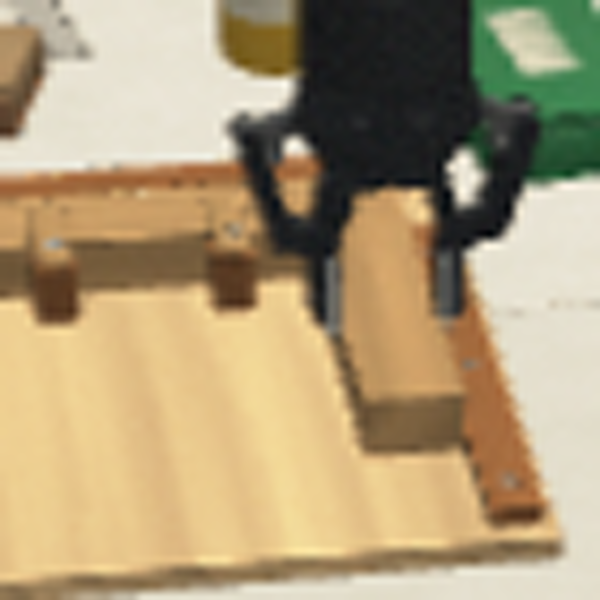

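View pics/top7.png

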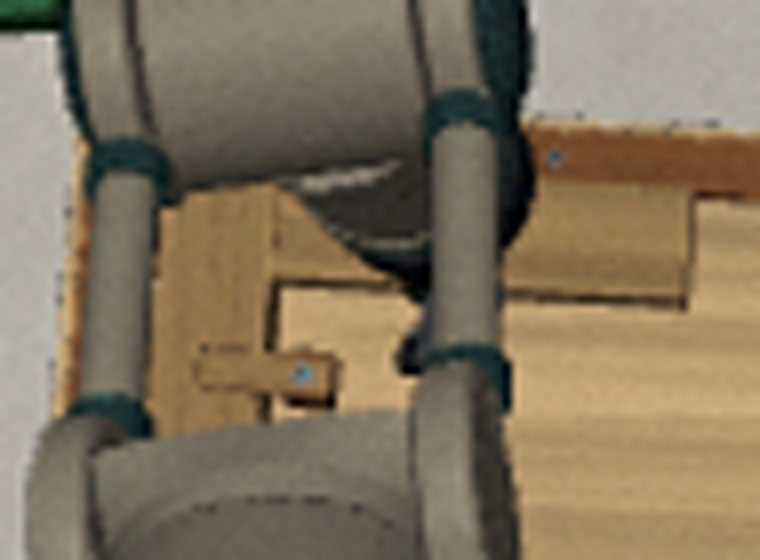

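The top view shows the rail's end closed on the stile at about (229,230) with no gap, and the side view shows the rail flat along the fence. The push is steady at about 12 N, so I'm handing in.

```bash
python3 - <<'E'
from h import *
print(close_job()); st()
E
```

```text
the job is handed in; nothing more can be done
None
the job is handed in; nothing more can be done
```

The rail is in the jig on both dowels, its end is closed on the stile, and the gripper was still pushing it against the stile when I handed the job in at about 26 s.

- **Sequence:** I gripped the rail at mid-length and laid it on the bed. I felt for the fence, then slid the rail onto the dowels until it met the stile. There I released it once so it settled flat, regripped at 80 N and pushed.
- **Push:** the wrist force along the push averaged 12.0 N (spread 0.6 N) over 0.4 s and read 11.5 N just before hand-in. The highest reading was 14 N. Light bed friction may take about 1 N of that, so I put the stile at roughly 3.5–4 mm into its rubber. I worked that out from the force and did not measure it.
- **Fit:** the top view shows no gap at the stile. In the side view the rail lies flat along the fence, and the last TCP height matched the rail resting on the bed to about 1 mm.
- **Disagreements:** the two cameras differed from each other by 2–5 mm in absolute position, so I used relative offsets and contact instead. The tool's tilt drifted during moves and pushing, by about 0.015 rad after the regrip. The rail's own tilt was judged only by eye and from the tool's pose.
- **Other things:** I touched nothing else that I could see, but I did not measure the other objects again at the end.

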